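# Throttle the backup pump's valve to the 30 degree notch

## Robot

A 7-joint arm with a two-finger parallel gripper is mounted at the origin on the work surface. World frame = base frame: x ahead of the robot, y to its left, z up, the work surface at z = 0. Lengths are in m, angles in rad, forces in N, time in s.
With the tool pointing down it reaches from about 0.4 to 0.85 m from the base axis. Payload 6.9 kg.
Tool frame: the origin (TCP) lies at the very end of the fingers, on their centre line; the grasp point (between the pads) lies 19 mm behind it; z points along the fingers, y is the line along which they close (so a half turn about z gives the same grasp; the last joint's range is limited). The gripper opens to 85 mm and grips with 20 to 120 N. Pads are 22 mm wide; open, the fingers measure 114 mm over their backs; the gripper's body (76 mm by 85 mm) begins 54 mm behind the grasp point. The pads swing forward as they close: fully open they stand 13 mm farther back than shut.
Start: joints at [1.419, 0.507, -0.238, 1.5, 0.126, 1.149, -0.155], TCP at [0.159, -0.604, 0.231] pointing down, gripper open.
Joint ranges: [-3.08, 3.08], [-0.24, 2.05], [-1.43, 1.35], [0, 2.5], [-1.52, 4.66], [0.17, 1.96], [-2.89, 2.89]. Speed limits (rad/s): [2.39, 2.39, 3.14, 3.14, 3.14, 3.14, 3.14].

## Interface

Orientations are given as a unit quaternion [w, x, y, z].
In Python, from workcell import monitor, imaging, robot gives the robot as it stands. The module is installed in compiled form; this text tells all that it offers.
- The arm moves only by the tool move_arm, never from a script. Its argument "plan" is a list that holds one entry, the list of rows, each a list of 4 numbers: the shift along the tool's x, y, z in mm, then the turn about the tool's z in degrees. In form: [[[x, y, z, spin], ...]]. A call has 1 to 20 rows; each row shifts and turns the commanded pose from where the row before left it, along the tool's axes as they then stand; what a row does not reach is not made up. A row lasts 1/12 s, in which the tool goes at most 41.7 mm and 7.16 degrees, less where a joint would pass 70% of its speed; a pose out of reach is approached as far as the arm can. A call is refused whole if a number of a shift passes 41.7 or a number of a turn 7.16, either way. A call with a gripper value outside its range is refused whole. "jaw" is the opening, from 0 (shut) to 1 (fully open), set as the call begins (left out, the last holds). The fingers move at their own pace and stop on an object; the grip force is fixed at half the most. Time passes only in rows, so rows that do not move let the fingers close. It gives the time, the measured TCP pose, the force, the opening and the grip force at its end, in the units of the state.
- monitor.state(): the state, without advancing time (a new reading comes with each control period).
- imaging.capture(name): name is "scene" or "top" or "wrist"; returns the picture (480x640x3 uint8, red, green, blue); there is no depth.
- imaging.calibration(name): a dict with "mtx" (3x3 intrinsics, pixels), "eye" and "orientation" of the camera in the world; the wrist camera has in their place "mount" (4x4, takes a point from camera to tool coordinates, whose origin is the TCP and whose axes are the flange's). Camera axes: x right, y up, looking along -z (the intrinsics and any distortion apply to the point x, -y, -z); pixel columns grow to the right and rows downward; lengths in m; the calibration is good to about 2 mm. The wrist camera is an equidistant fisheye: a pixel r from the principal point sees the ray r / f radians off the axis. A picture is of the moment at which its call begins: read the wrist's pose just before it. calibration takes no time and is no camera call.
- robot.close_job(): hands the job in; it is judged then, once.
Trained networks look in the newest picture that a camera, given by its name, has taken for a name from the list of things; names that differ only in an ending like _2 or _b are one class to them, and where a whole thing is asked for, a point or a joint stands for the part that bears it (a point fixed in the world has none). Each returns a list of dicts, best first, with "p" (0 to 1); they miss things now and then, are a little off and sometimes report something else, mostly with a low value. They report only what shows in the picture. A call takes as long as a camera call.
- imaging.find_in(name, camera): "point" ([column, row] in pixels, amid what is visible of it).
- imaging.regions_of(name, camera): "mask" (480x640 bool, what is visible of it) and "point" ([column, row] in pixels, amid what is visible of it).
The state is a dict: "time": time; "joint_positions": joint angles; "qd": joint speeds; "effort": joint torques, N m; "eef_pos": TCP position; "tool_rot": TCP orientation; "contact_force": force on the tool from outside, world axes, zero at the start; "moment": the same for the moment, N m; "finger_gap": finger opening in m; "grasp_force": force on a finger pad.
Only numpy, scipy, OpenCV 4.12 (cv2) and the standard library are available. Lean on these libraries where they do the work, as an engineer would, in place of code of your own. Each camera call takes 0.05 s, during which the arm holds its last target. There are 200 camera calls.

## Task

Throttle the backup pump's valve for its test run: squeeze the brass trigger against the red hand lever, swing the lever to the 30 degree notch (upright is 0, shut; along the pipe is 90, open; a notch every 10), and let go so that the trigger springs right back with its tooth down in that notch. The notched plate may sit a little off, so feel for the notch; do not force the lever against an engaged tooth, and leave the other things on the bench where they are.

Things in the scene. Friction and masses are not known exactly. Their poses are not given: they have to be found in the camera images.
- pumpset: Fixed pump set: blue pump, grey motor, green 60 mm pipe along x (centre line 125 mm above the table), blue butterfly valve between 165 mm flanges. Origin on the table under the valve's centre; -x to the capped outlet (ends at -214 mm), the valve's stem points to -y, z up. Steel plate with notches, radius 78 mm, at y -150 to -156 mm. On the trigger's side 75 mm is free beside the grip.
- valve_lever: Red hand lever. Origin on the stem, in the middle of the lever's thickness: pumpset (0, -190, 125) mm. z along the lever, y as pumpset y (towards the valve). It hinges about pumpset -y: upright at 0 degrees, level along the pipe towards pumpset -x at 90. Starts at 60 to 88. About 0.75 N m of friction holds it where it is left, tooth out too; about 0.4 kg. It does not give along y.
- grip (a point): Centre of the lever's red grip, 160 mm from the stem along the lever. The grip is 125 mm long (98 to 223 mm from the stem), 28 mm wide in the plane of swing, 9 mm thick along pumpset y. Axes as the lever's. The ten notches stand 10 degrees apart, but their plate is clamped through slots and sits up to 4 degrees round from true, either way: the 30 degree notch must be felt for.
- trigger: Sprung brass trigger, a 20 x 4 mm strip along the lever on the valve's side. Origin on its hinge, 12 mm from the stem; z along it. Angle to the lever: 0 = sprung back, tooth in a notch (about 1 degree of play either way); about 0.05 rad = tooth resting on the plate between notches (it may start so); above 0.075 = tooth clear; 0.11 = squeezed home, where it stops.
- trigger_pad (a point): Point on the trigger's outer face (towards the valve), 160 mm from the stem, where a finger squeezes. Over their outer faces lever and trigger measure 30.5 mm there when sprung back, about 23 with the tooth on the plate, 14 squeezed home. Squeezing there takes 7 N when sprung back, 9 N with the tooth on the plate, 11.5 N home; a lighter touch only follows the trigger.
- torch: Stainless steel torch lying on the bench, 150 mm long, 39 mm head, origin at the underside. Leave alone.
- tester: Blue plastic tester, 125 x 62 x 36 mm, origin at the underside. Leave alone.
- fuse: Grey screw-in fuse standing up, 42 mm diameter, 50 mm tall, origin at the underside. Leave alone.
- spanner: Steel spanner lying on the bench, 190 mm long. Leave alone.
- driver: Yellow-handled screwdriver lying on the bench, 200 mm long. Leave alone.
- gasket: Black rubber flange gasket lying flat, 107 mm outer diameter, 4 mm thick. Leave alone.
- test_lamp: LED bulb in a white lampholder standing on the bench, 84 mm wide, 140 mm tall, origin at the underside. Leave alone.

How it is judged:
At the end, for the whole second after the job is handed in: The trigger has sprung back to within 0.02 rad of the lever's direction, so its tooth is down in a notch, and the lever stands between 24.9 and 35.1 degrees from upright, where only the 30 degree notch can lie; hand off (angle between the z axis of valve_lever and the z axis of pumpset, either way round between 0.4346 and 0.6126 rad and angle between the z axis of trigger and the z axis of valve_lever, either way round below 0.02 rad); the robot touches nothing.
It fails at once if the lever is forced against an engaged tooth: more than 90 N between the trigger's tooth and the notched plate (about 40 N at the grip) (contact force between trigger and pumpset above 90 N).
It fails at once if a thing on the bench is moved by more than 25 mm (distance of any of torch, tester, fuse, spanner, driver, gasket, test_lamp from where it was at the start of the episode above 0.025 m).
It also fails if it takes over 51 s, if anything falls off the work surface, if the arm or the gripper's body presses on something with over 40 N, if the wrist force passes 120 N, or if a joint passes its speed limit or range.

## Working session

There is one attempt and no reset: what is moved stays moved. The work goes in short steps, Python scripts to look and compute and a tool call to move; the robot and the scene stay as the last step left them, time stands still between calls to the robot, and variables do not carry over. Pictures are saved under pics/ and viewed, at most 10 in all, crops included, and the job is handed in when it is done.

Besides the shell and the picture viewer there is one more tool, called after "Emit:" by a JSON object that holds its "op" and its "data", one argument or row to a line. move_arm: Moves the arm, as the interface text tells. Its arguments: {"type":"object","properties":{"plan":{"type":"array","items":{"type":"array","items":{"type":"array","items":{"type":"number"}}}},"jaw":{"type":"number"}},"required":["plan"]}

```bash
mkdir -p pics
python3 - <<'E'
from workcell import monitor, imaging, robot
import cv2,numpy as np
s=monitor.state();print(s)
ims=[]
for n in ["scene","top","wrist"]:
    im=imaging.capture(n);print(n,imaging.calibration(n))
    cv2.imwrite(f"pics/{n}0.png",im[:,:,::-1])
    for t in ["pumpset","valve_lever","trigger","grip","trigger_pad","torch","test_lamp"]:
        if n!="wrist": print(t,[(np.round(d["point"]).tolist(),round(d["p"],2)) for d in imaging.find_in(t,n)][:2])
E
```

```text
{'time': 0.0, 'joint_positions': array([ 1.41849411,  0.50835698, -0.23751802,  1.50114998,  0.12569464,
        1.14889288, -0.15481714]), 'qd': array([ 1.43106977e-03,  3.09110410e-04,  5.98593560e-05,  7.44986540e-04,
       -6.39048612e-04, -1.16381007e-03, -7.15092140e-04]), 'effort': array([ 1.33299120e-03, -6.20591354e+01, -2.18637161e+00, -2.49648446e+01,
        1.25837399e-02,  1.21860055e-02, -1.45130952e-05]), 'eef_pos': array([ 0.15914012, -0.60387255,  0.23041163]), 'tool_rot': array([-8.99605699e-04,  9.91703724e-01,  1.28541424e-01, -1.32142346e-04]), 'contact_force': array([-0.17565708,  0.75450085,  0.02870279]), 'moment': array([ 0.0175721 , -0.09313152,  0.06626953]), 'grasp_force': 0.0, 'finger_gap': 0.08537582434419883}
scene {'mtx': array([[439.54021896,   0.        , 318.59062751],
       [  0.        , 439.54021896, 243.77124598],
       [  0.        ,   0.        ,   1.        ]]), 'eye': array([ 1.19854758, -0.40505894,  0.9658309 ]), 'orientation': array([0.80449574, 0.31450617, 0.19283172, 0.46549802])}
pumpset [([509.0, 306.0], 0.81), ([128.0, 344.0], 0.
[... 583 characters left out ...]
 193.0], 0.59)]
trigger [([324.0, 201.0], 0.57)]
grip [([328.0, 201.0], 0.9)]
trigger_pad [([320.0, 191.0], 0.64)]
torch [([489.0, 276.0], 0.73)]
test_lamp [([472.0, 218.0], 0.63)]
wrist {'mtx': array([[371.64829954,   0.        , 318.89504506],
       [  0.        , 371.64829954, 242.00063013],
       [  0.        ,   0.        ,   1.        ]]), 'mount': array([[-7.07261612e-04,  9.62480601e-01,  2.71349576e-01,
         6.95904910e-02],
       [ 9.99999743e-01,  7.12643890e-04,  7.87011031e-05,
        -8.08647826e-05],
       [-1.17627333e-04,  2.71349562e-01, -9.62480858e-01,
        -1.43248570e-01],
       [ 0.00000000e+00,  0.00000000e+00,  0.00000000e+00,
         1.00000000e+00]])}
```

View pics/scene0.png

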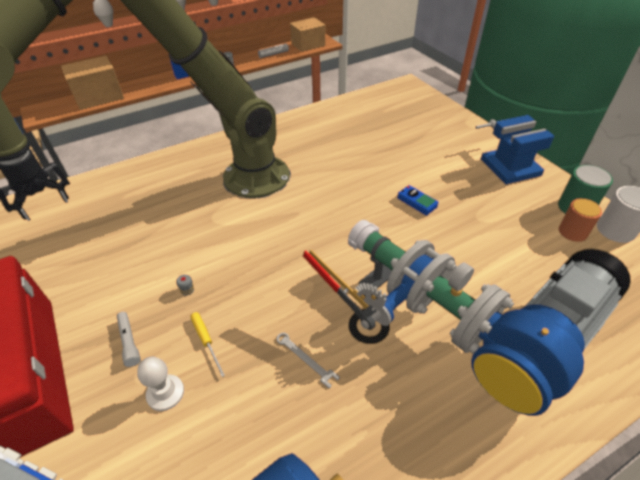

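View pics/top0.png

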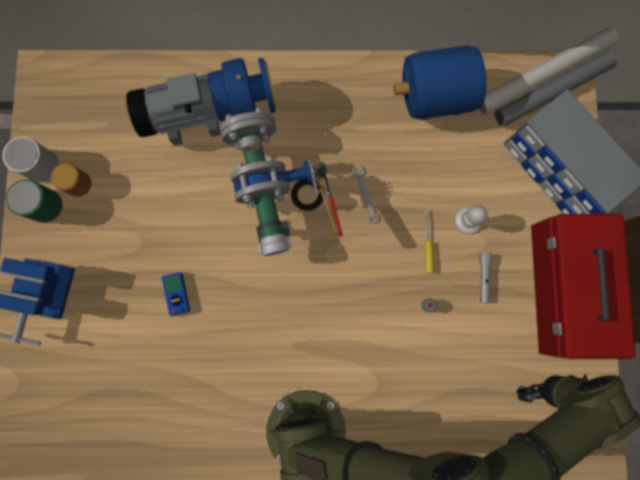

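Run:
```python
import cv2,numpy as np
a=cv2.imread("pics/top0.png")[95:275,215:395];b=cv2.imread("pics/scene0.png")[210:350,290:490]
cv2.imwrite("pics/c1.png",cv2.resize(a,(600,600),interpolation=3))
cv2.imwrite("pics/c2.png",cv2.resize(b,(800,560),interpolation=3))
```

```text
(no output)
```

View pics/c1.png

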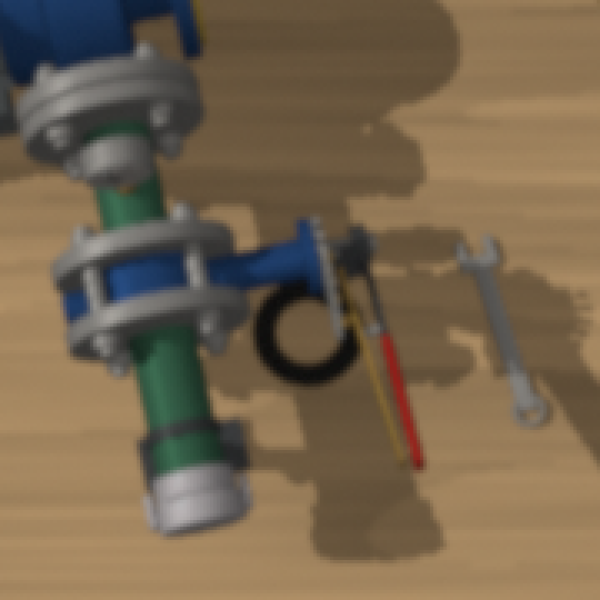

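View pics/c2.png

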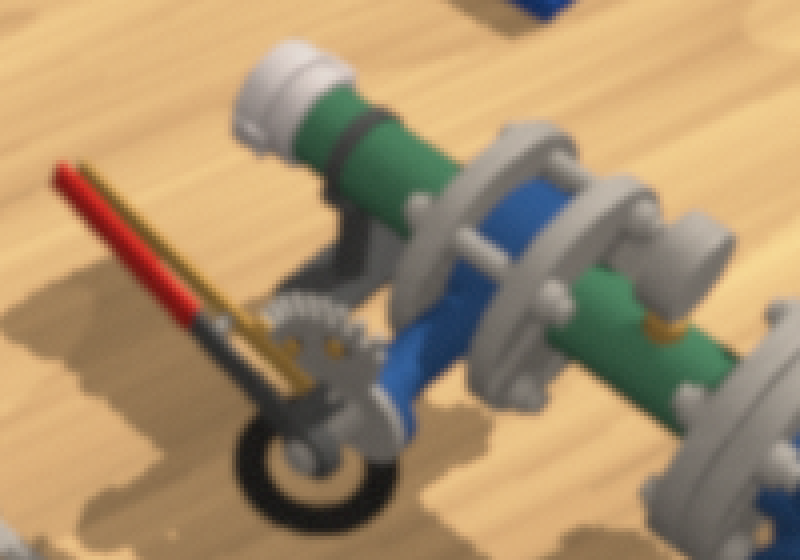

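```bash
cat > h.py <<'E'
import numpy as np
from scipy.spatial.transform import Rotation as R
from scipy.optimize import least_squares
from workcell import monitor, imaging, robot
def rot(q): return R.from_quat(np.roll(q,-1)).as_matrix()
def proj(P,n,c=None):
    c=c or imaging.calibration(n)
    p=(np.atleast_2d(P)-c["eye"])@rot(c["orientation"]); K=c["mtx"]
    return np.c_[K[0,2]-K[0,0]*p[:,0]/p[:,2],K[1,2]+K[1,1]*p[:,1]/p[:,2]]
def projw(P,s):
    c=imaging.calibration("wrist");M=c["mount"];K=c["mtx"]
    t=(np.atleast_2d(P)-s["eef_pos"])@rot(s["tool_rot"])
    p=(t-M[:3,3])@M[:3,:3]; d=np.c_[p[:,0],-p[:,1],-p[:,2]]
    r=np.hypot(d[:,0],d[:,1]);a=np.arctan2(r,d[:,2])
    return K[:2,2]+K[0,0]*(a/r)[:,None]*d[:,:2]
def ps(v,pts): # pumpset->world
    return np.atleast_2d(pts)@R.from_euler("z",v[2]).as_matrix().T+[v[0],v[1],0]
def lev(th,L,y=-.19): return [-L*np.sin(th),y,.125+L*np.cos(th)]
E
cat > fit.py <<'E'
from h import *
T=lambda u,v:[215+u/3.3333,95+v/3.3333]
S=lambda u,v:[290+u/4,210+v/4]
ob=[("top",T(420,466),"t"),("scene",S(62,172),"t"),("top",T(386,335),"g"),("scene",S(197,320),"g"),
("top",T(203,530),"c"),("top",T(131,205),"a"),("top",T(180,410),"a")]
C={n:imaging.calibration(n) for n in("top","scene")}
def f(v):
    r=[]
    for n,o,k in ob:
        q={"t":lev(v[3],.223),"g":lev(v[3],.098),"c":[-.214,0,.125],"a":[0,0,.125]}[k]
        if k=="a":
            a,b=proj(ps(v,[[-.214,0,.125],[.15,0,.125]]),n,C[n]);d=(b-a)/np.linalg.norm(b-a);w=np.array(o)-a
            r+=[d[0]*w[1]-d[1]*w[0]]
        else: r+=list(proj(ps(v,q),n,C[n])[0]-o)
    return np.array(r)
s=least_squares(f,[.55,.1,.1,1.2],loss="soft_l1")
print(s.x,np.rad2deg(s.x[2:]),np.round(f(s.x),1))
v=s.x
print("stem",ps(v,[0,-.19,.125]),"grip",ps(v,lev(v[3],.16)),"target",ps(v,lev(np.deg2rad(30),.16)))
np.save("v.npy",v)
E
python3 fit.py
```

```text
[0.72430803 0.13116497 0.23493182 1.28089478] [13.46060151 73.38986501] [-0.3 -0.8 -2.8 -0.4 -0.7  0.4 -1.4  0.8  0.  -1.5  0.6  1. ]
stem [[ 0.7685356  -0.05361577  0.125     ]] grip [[ 0.61942384 -0.08930591  0.17073726]] target [[ 0.69073318 -0.07223791  0.26356406]]
```

Emit:
{"op": "move_arm", "data": {
  "plan": [
    [[27.6,-19,-6.5,0.1],[27.6,-19,-6.5,0.1],[27.6,-19,-6.5,0.1],[27.6,-19,-6.5,0.1],[27.6,-19,-6.5,0.1],[27.6,-19,-6.5,0.1],[27.6,-19,-6.5,0.1],[27.6,-19,-6.5,0.1],[27.6,-19,-6.5,0.1],[27.6,-19,-6.5,0.1],[27.6,-19,-6.5,0.1],[27.6,-19,-6.5,0.1],[27.6,-19,-6.5,0.1],[27.6,-19,-6.5,0],[27.6,-19,-6.5,0],[27.6,-19,-6.5,0],[27.6,-19,-6.5,0],[27.6,-19,-6.5,0],[27.6,-19,-6.5,0],[27.6,-19,-6.5,0]]
  ],
  "jaw": 1
}}

```text
time: 2.52
eef_pos: [0.6045, -0.1014, 0.3617]
tool_rot: [0.0, 0.993, 0.117, 0.0]
contact_force: [0.4, -0.5, 0.6]
finger_gap: 0.0854
grasp_force: 0.0
```

Emit:
{"op": "move_arm", "data": {
  "plan": [
    [[0,0,0,0],[0,0,0,0]]
  ]
}}

```text
time: 2.68
eef_pos: [0.6046, -0.1003, 0.361]
tool_rot: [-0.001, 0.993, 0.119, 0.0]
contact_force: [-1.0, -0.2, -0.4]
finger_gap: 0.0854
grasp_force: 0.0
```

Run:
```python
from h import *
import cv2
s=monitor.state();im=imaging.capture("wrist");cv2.imwrite("pics/w1.png",im[:,:,::-1])
np.savez("w1.npz",eef_pos=s["eef_pos"],tool_rot=s["tool_rot"])
print(s["eef_pos"],s["tool_rot"],s["time"],s["contact_force"])
v=np.load("v.npy")
print(projw(ps(v,[lev(v[3],.223),lev(v[3],.098),lev(v[3],0),[-.214,0,.125]]),s).round())
```

```text
[ 0.60455738 -0.10030293  0.36104792] [-5.41666772e-04  9.92849620e-01  1.19370517e-01  1.34043420e-04] 2.6833 [-1.03866432 -0.19861576 -0.37213517]
[[311. 268.]
 [312. 133.]
 [313.  43.]
 [147. 247.]]
```

View pics/w1.png

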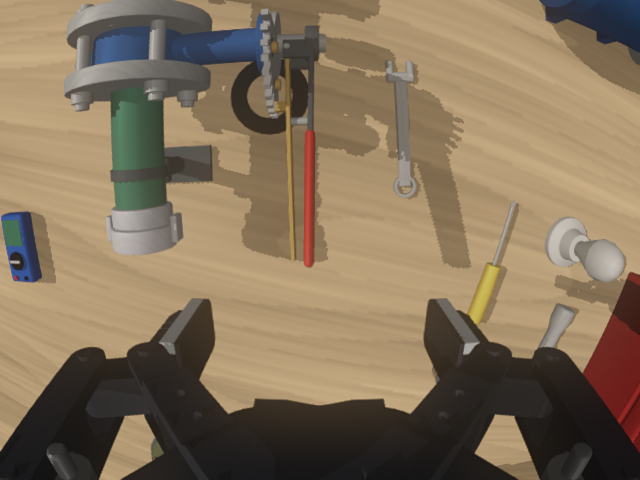

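```bash
python3 - <<'E'
src=open("fit.py").read()
src=src.replace('def f(v):','w=dict(np.load("w1.npz"))\nwo=np.array([[309,264.5],[310.3,131.5],[147,251]])\ndef f(v):')
src=src.replace('    return np.array(r)','    r+=list(1.5*(projw(ps(v,[lev(v[3],.223),lev(v[3],.098),[-.214,0,.125]]),w)-wo).ravel())\n    return np.array(r)')
open("fit2.py","w").write(src)
E
python3 fit2.py
```

```text
Traceback (most recent call last):
  File "fit2.py", line 19, in <module>
    s=least_squares(f,[.55,.1,.1,1.2],loss="soft_l1")
  File "fit2.py", line 17, in f
    r+=list(1.5*(projw(ps(v,[lev(v[3],.223),lev(v[3],.098),[-.214,0,.125]]),w)-wo).ravel())
                 ~~~~~^^^^^^^^^^^^^^^^^^^^^^^^^^^^^^^^^^^^^^^^^^^^^^^^^^^^^^^^
  File "h.py", line 12, in projw
    t=(np.atleast_2d(P)-s["eef_pos"])@rot(s["tool_rot"])
                        ~^^^^^^^^^^^
IndexError: only integers, slices (`:`), ellipsis (`...`), numpy.newaxis (`None`) and integer or boolean arrays are valid indices
```

Name clash (w); rename. Also work out the tool-frame offset to the grasp pose and poses along the arc.

```bash
sed -i 's/^w=dict/WS=dict/; s/,w)-wo/,WS)-wo/' fit2.py
cat > tgt.py <<'E'
from h import *
import sys
v=np.load("v.npy");s=monitor.state();Rt=rot(s["tool_rot"])
print("tool yaw",np.rad2deg(np.arctan2(Rt[1,0],Rt[0,0])),"pump yaw",np.rad2deg(v[2]),"TCP",s["eef_pos"])
P0=None
for a in [np.rad2deg(v[3])]+[70,60,50,40,35,30,26]:
    p=ps(v,lev(np.deg2rad(a),.185,-.1875))[0]-[0,0,.019]
    print(round(a,1),p.round(4),"d_tool mm",((p-s["eef_pos"])@Rt*1000).round(1))
E
python3 fit2.py; python3 tgt.py
```

```text
[0.72213906 0.13421365 0.24922076 1.28765896] [14.27929798 73.77742361] [-0.6 -1.  -2.4  0.1 -1.5  0.2 -0.4  0.7 -0.  -1.   2.1  1.7  2.4  2.5
 -1.2  0.   0.1 -4.7]
stem [[ 0.76900235 -0.04991628  0.125     ]] grip [[ 0.62011935 -0.0878088   0.16969912]] target [[ 0.69147395 -0.06964819  0.26356406]]
tool yaw 13.548031718848824 pump yaw 14.27929798082379 TCP [ 0.60372133 -0.10232414  0.36092126]
73.8 [ 0.5962 -0.0913  0.1577] d_tool mm [ -4.6 -12.5 203.2]
70 [ 0.5999 -0.0904  0.1693] d_tool mm [ -0.8 -12.5 191.6]
60 [ 0.6131 -0.087   0.1985] d_tool mm [ 12.8 -12.7 162.4]
50 [ 0.631  -0.0824  0.2249] d_tool mm [ 31.3 -12.9 136. ]
40 [ 0.6531 -0.0768  0.2477] d_tool mm [ 54.1 -13.2 113.2]
35 [ 0.6656 -0.0737  0.2575] d_tool mm [ 66.9 -13.4 103.3]
30 [ 0.6787 -0.0703  0.2662] d_tool mm [ 80.5 -13.6  94.7]
26 [ 0.6898 -0.0675  0.2723] d_tool mm [ 91.9 -13.7  88.6]
```

```bash
sed -i 's/,\[147,251\]\])/])/; s/,\[-.214,0,.125\]\]),WS/]),WS/; s/1\.5\*/3*/' fit2.py; python3 fit2.py; python3 tgt.py;python3 tgt.py|head -1
```

```text
[0.72710565 0.13288922 0.23047096 1.31585511] [13.20501306 75.39294407] [-1.2 -0.3 -2.   1.3 -1.3  0.3 -0.6  1.7 -0.9 -2.4  0.8  1.6  0.1  0.7
  0.  -0.4]
stem [[ 0.7705085  -0.05208697  0.125     ]] grip [[ 0.61977383 -0.08745538  0.16535016]] target [[ 0.69262379 -0.07036186  0.26356406]]
tool yaw 13.548031718848824 pump yaw 13.205013064367828 TCP [ 0.60372133 -0.10232414  0.36092126]
75.4 [ 0.5957 -0.0905  0.1527] d_tool mm [ -5.  -13.3 208.3]
70 [ 0.6007 -0.0894  0.1693] d_tool mm [  0.2 -13.3 191.6]
60 [ 0.614  -0.0863  0.1985] d_tool mm [ 13.8 -13.2 162.4]
50 [ 0.632  -0.082   0.2249] d_tool mm [ 32.3 -13.1 136. ]
40 [ 0.6542 -0.0768  0.2477] d_tool mm [ 55.1 -13.  113.2]
35 [ 0.6666 -0.0739  0.2575] d_tool mm [ 67.9 -12.9 103.3]
30 [ 0.6799 -0.0708  0.2662] d_tool mm [ 81.5 -12.8  94.7]
26 [ 0.691  -0.0682  0.2723] d_tool mm [ 92.9 -12.8  88.6]
tool yaw 13.548031718848824 pump yaw 13.205013064367828 TCP [ 0.60372133 -0.10232414  0.36092126]
```

Emit:
{"op": "move_arm", "data": {
  "plan": [
    [[-0.5,-1.3,20,0.3],[-0.5,-1.3,20,0],[-0.5,-1.3,20,0],[-0.5,-1.3,20,0],[-0.5,-1.3,20,0],[-0.5,-1.3,20,0],[-0.5,-1.3,20,0],[-0.5,-1.3,20,0],[-0.5,-1.3,20,0],[-0.5,-1.3,20,0],[0,0,0,0],[0,0,0,0],[0,0,0,0]]
  ]
}}

```text
time: 3.82
eef_pos: [0.5961, -0.0923, 0.1625]
tool_rot: [0.0, 0.993, 0.114, 0.001]
contact_force: [-0.5, 0.5, 0.1]
finger_gap: 0.0854
grasp_force: 0.0
```

Run:
```python
from h import *
import cv2
for i in range(3):
    s=monitor.state();im=imaging.capture("wrist");print(s["eef_pos"],s["contact_force"],s["time"])
cv2.imwrite("pics/w2.png",im[:,:,::-1])
```

```text
[ 0.59605844 -0.09230348  0.16247306] [-0.48817964  0.52437432  0.09279292] 3.8167
[ 0.59641799 -0.09206631  0.16282568] [ 0.09537203 -0.33882229 -0.06713967] 3.8667
[ 0.59651619 -0.09180234  0.16284627] [-0.97509108 -0.05527792 -0.25424883] 3.9167
```

View pics/w2.png

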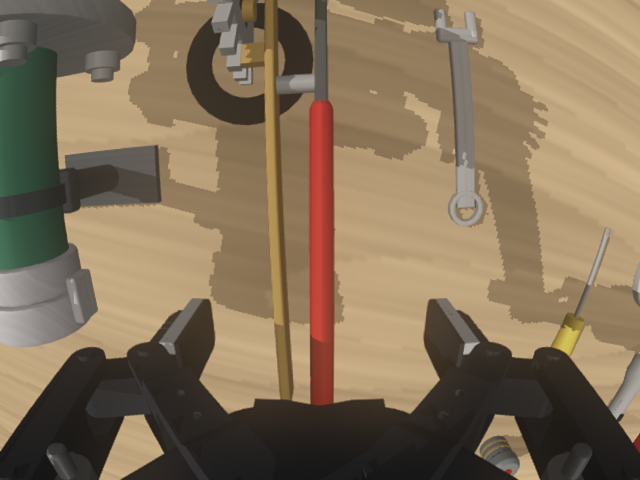

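Emit:
{"op": "move_arm", "data": {
  "plan": [
    [[0,-2,6,0],[0,0,0,0],[0,0,0,0],[0,0,0,0]]
  ],
  "jaw": 0.3
}}

```text
time: 4.3
eef_pos: [0.5953, -0.0891, 0.1553]
tool_rot: [-0.0, 0.993, 0.115, -0.0]
contact_force: [0.6, -0.2, -0.7]
finger_gap: 0.039
grasp_force: 0.0
```

Emit:
{"op": "move_arm", "data": {
  "plan": [
    [[0,0,0,0],[0,0,0,0],[0,0,0,0],[0,0,0,0]]
  ],
  "jaw": 0.2
}}

```text
time: 4.63
eef_pos: [0.5954, -0.0887, 0.1554]
tool_rot: [-0.0, 0.993, 0.115, 0.0]
contact_force: [-0.5, 1.4, 0.8]
finger_gap: 0.0175
grasp_force: 8.4
```

Emit:
{"op": "move_arm", "data": {
  "plan": [
    [[0,0,0,0],[0,0,0,0],[0,0,0,0],[0,0,0,0]]
  ],
  "jaw": 0
}}

```text
time: 4.97
eef_pos: [0.5962, -0.092, 0.1555]
tool_rot: [0.002, 0.993, 0.114, 0.001]
contact_force: [2.8, -5.9, -0.5]
finger_gap: 0.01
grasp_force: 60.7
```

```bash
cat > arc.py <<'E'
import numpy as np,sys
a0,a1,n=map(float,sys.argv[1:4]);r=185.5
a=np.deg2rad(np.linspace(a0,a1,int(n)+1))
print([[round(x,1),0,round(z,1),0] for x,z in zip(-r*np.diff(np.sin(a)),-r*np.diff(np.cos(a)))])
E
python3 arc.py 74.5 33 17
```

```text
[[np.float64(2.3), 0, np.float64(-7.6), 0], [np.float64(2.6), 0, np.float64(-7.5), 0], [np.float64(2.9), 0, np.float64(-7.3), 0], [np.float64(3.2), 0, np.float64(-7.2), 0], [np.float64(3.5), 0, np.float64(-7.1), 0], [np.float64(3.8), 0, np.float64(-6.9), 0], [np.float64(4.1), 0, np.float64(-6.7), 0], [np.float64(4.4), 0, np.float64(-6.6), 0], [np.float64(4.7), 0, np.float64(-6.4), 0], [np.float64(4.9), 0, np.float64(-6.2), 0], [np.float64(5.2), 0, np.float64(-6.0), 0], [np.float64(5.4), 0, np.float64(-5.7), 0], [np.float64(5.7), 0, np.float64(-5.5), 0], [np.float64(5.9), 0, np.float64(-5.2), 0], [np.float64(6.1), 0, np.float64(-5.0), 0], [np.float64(6.3), 0, np.float64(-4.7), 0], [np.float64(6.5), 0, np.float64(-4.4), 0]]
```

Move the first 5 rows as a check.

Emit:
{"op": "move_arm", "data": {
  "plan": [
    [[2.3,0.5,-7.6,0],[2.6,0.5,-7.5,0],[2.9,0.5,-7.3,0],[3.2,0.5,-7.2,0],[3.5,0,-7.1,0],[0,0,0,0]]
  ]
}}

```text
time: 5.47
eef_pos: [0.6095, -0.0889, 0.1922]
tool_rot: [0.001, 0.993, 0.114, -0.001]
contact_force: [-1.3, -4.9, -0.5]
finger_gap: 0.01
grasp_force: 59.7
```

Emit:
{"op": "move_arm", "data": {
  "plan": [
    [[3.8,0,-6.9,0],[4.1,0,-6.7,0],[4.4,0,-6.6,0],[4.7,0,-6.4,0],[4.9,0,-6.2,0],[5.2,0,-6.0,0],[5.4,0,-5.7,0],[5.7,0,-5.5,0],[5.9,0,-5.2,0],[6.1,0,-5.0,0],[6.3,0,-4.7,0],[6.5,0,-4.4,0],[0,0,0,0],[0,0,0,0],[0,0,0,0]]
  ]
}}

```text
time: 6.72
eef_pos: [0.6704, -0.0745, 0.2618]
tool_rot: [0.0, 0.993, 0.114, -0.001]
contact_force: [-2.7, -5.9, -1.8]
finger_gap: 0.0096
grasp_force: 65.2
```

```bash
cat > st.py <<'E'
from h import *
v=np.load("v.npy");s=monitor.state()
d=ps(v,[0,-.19,.125])[0]-s["eef_pos"]-[0,0,.019]
h=d[0]*np.cos(v[2])+d[1]*np.sin(v[2]);z=-d[2]
print("t",round(s["time"],2),"angle",np.rad2deg(np.arctan2(h,z)).round(2),"r",np.hypot(h,z).round(4),"F",s["contact_force"].round(1),"gap",s["finger_gap"].round(4),s["grasp_force"])
E
python3 st.py
```

```text
Traceback (most recent call last):
  File "st.py", line 5, in <module>
    print("t",round(s["time"],2),"angle",np.rad2deg(np.arctan2(h,z)).round(2),"r",np.hypot(h,z).round(4),"F",s["contact_force"].round(1),"gap",s["finger_gap"].round(4),s["grasp_force"])
                                                                                                                                               ^^^^^^^^^^^^^^^^^^^^^
AttributeError: 'float' object has no attribute 'round'
```

```bash
sed -i 's/s\["finger_gap"\].round(4)/round(s["finger_gap"],4)/' st.py; python3 st.py
```

```text
t 6.72 angle 33.37 r 0.1866 F [-2.7 -5.9 -1.8] gap 0.0096 65.16362664755434
```

Emit:
{"op": "move_arm", "data": {
  "plan": [
    [[0,0,0,0],[0,0,0,0],[0,0,0,0],[0,0,0,0],[0,0,0,0]]
  ],
  "jaw": 0.31
}}

```text
time: 7.13
eef_pos: [0.6713, -0.071, 0.2625]
tool_rot: [-0.001, 0.993, 0.115, 0.001]
contact_force: [-4.4, 3.1, -0.0]
finger_gap: 0.0267
grasp_force: 2.6
```

```bash
python3 st.py
```

```text
t 7.13 angle 32.82 r 0.1862 F [-4.4  3.1 -0. ] gap 0.0267 2.59661013474215
```

Emit:
{"op": "move_arm", "data": {
  "plan": [
    [[0,0,0,0],[0,0,0,0],[0,0,0,0],[0,0,0,0]]
  ],
  "jaw": 0.7
}}

```text
time: 7.47
eef_pos: [0.6718, -0.074, 0.2618]
tool_rot: [0.0, 0.993, 0.114, 0.001]
contact_force: [-0.2, 0.5, 0.3]
finger_gap: 0.0597
grasp_force: 0.0
```

```bash
python3 st.py
python3 - <<'E'
from h import *
import cv2
im=imaging.capture("wrist")[:,:,::-1];b=imaging.capture("scene")[:,:,::-1];t=imaging.capture("top")[:,:,::-1]
cv2.imwrite("pics/t3.png",t);cv2.imwrite("pics/s3.png",b)
cv2.imwrite("pics/w3.png",np.hstack([cv2.resize(im[:, 160:480],(400,600)),cv2.resize(b[180:330,300:400],(400,600),interpolation=3)]))
E
```

```text
t 7.47 angle 32.99 r 0.1858 F [-0.2  0.5  0.3] gap 0.0597 0.0
```

View pics/w3.png

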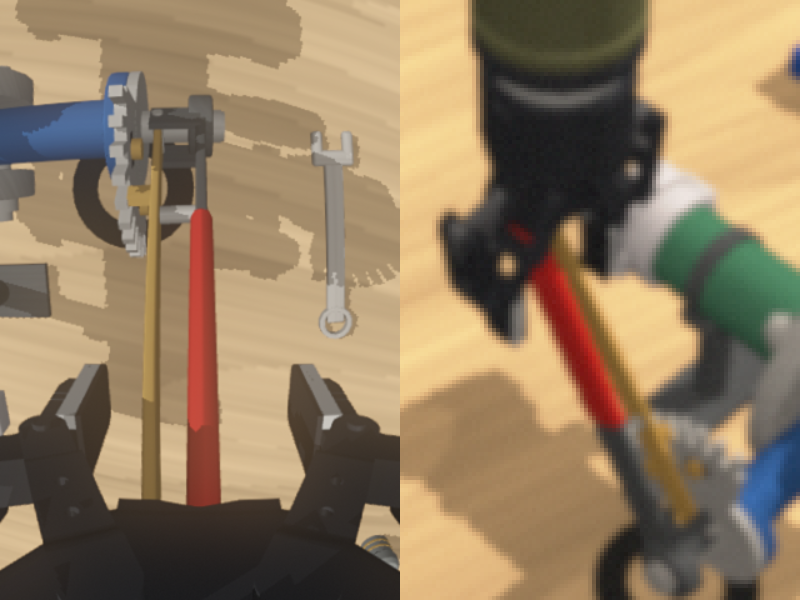

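```bash
cat > tr.py <<'E'
from h import *
import cv2,sys
im=imaging.capture("wrist")
hsv=cv2.cvtColor(im,cv2.COLOR_RGB2HSV).astype(int)
for r in (330,360,385):
    R_=im[r].astype(int);red=np.where((R_[:,0]>80)&(R_[:,1]<.4*R_[:,0]))[0];red=red[(red>280)&(red<370)]
    H=hsv[r];br=np.where((H[:,0]>15)&(H[:,0]<25)&(H[:,1]>135))[0];br=br[(br>220)&(br<310)]
    w=np.ptp(red)+1;print(r,"sep mm",((red.mean()-br.mean())*9/w).round(1),"n",len(br),len(red))
E
python3 tr.py
```

```text
330 sep mm nan n 0 12tr.py:8: RuntimeWarning: Mean of empty slice.
  w=np.ptp(red)+1;print(r,"sep mm",((red.mean()-br.mean())*9/w).round(1),"n",len(br),len(red))
  ret = ret.dtype.type(ret / rcount)
Traceback (most recent call last):
  File "tr.py", line 8, in <module>
    w=np.ptp(red)+1;print(r,"sep mm",((red.mean()-br.mean())*9/w).round(1),"n",len(br),len(red))
      ~~~~~~^^^^^
ValueError: zero-size array to reduction operation maximum which has no identity
```

Emit:
{"op": "move_arm", "data": {
  "plan": [
    [[0,2,0,0],[0,0,0,0],[0,0,0,0],[0,0,0,0],[0,0,0,0],[0,0,0,0],[2.3,0,-1.4,0],[2.3,0,-1.5,0],[0,0,0,0],[0,0,0,0]]
  ],
  "jaw": 0
}}

```text
time: 8.5
eef_pos: [0.6739, -0.0737, 0.2636]
tool_rot: [-0.001, 0.993, 0.115, -0.003]
contact_force: [-7.6, 0.6, 3.2]
finger_gap: 0.0097
grasp_force: 60.9
```

Emit:
{"op": "move_arm", "data": {
  "plan": [
    [[0,0,0,0],[0,0,0,0],[0,0,0,0],[0,0,0,0],[0,0,0,0],[0,0,0,0]]
  ],
  "jaw": 0.7
}}

```text
time: 9.0
eef_pos: [0.6764, -0.075, 0.2642]
tool_rot: [0.0, 0.993, 0.114, 0.0]
contact_force: [-0.4, -0.4, 0.0]
finger_gap: 0.0598
grasp_force: 0.0
```

```bash
python3 st.py; python3 tr.py
```

```text
t 9.0 angle 31.47 r 0.1855 F [-0.4 -0.4  0. ] gap 0.0598 0.0
330 sep mm 56.6 n 1 7Traceback (most recent call last):
  File "tr.py", line 8, in <module>
    w=np.ptp(red)+1;print(r,"sep mm",((red.mean()-br.mean())*9/w).round(1),"n",len(br),len(red))
      ~~~~~~^^^^^
    return _methods._ptp(a, axis=axis, out=out, **kwargs)
           ~~~~~~~~~~~~~^^^^^^^^^^^^^^^^^^^^^^^^^^^^^^^^^
    umr_maximum(a, axis, None, out, keepdims),
    ~~~~~~~~~~~^^^^^^^^^^^^^^^^^^^^^^^^^^^^^^
ValueError: zero-size array to reduction operation maximum which has no identity
```

```bash
cat > tr.py <<'E'
from h import *
import cv2
im=imaging.capture("wrist");cv2.imwrite("pics/wl.png",im[:,:,::-1])
H=cv2.cvtColor(im,cv2.COLOR_RGB2HSV).astype(int)
for r in (300,340,370):
    c=np.arange(640);h,s,v=H[r].T
    red=c[((h<8)|(h>172))&(s>140)&(c>270)&(c<380)]
    br=c[(h>13)&(h<28)&(s>125)&(c>200)&(c<310)]
    print(r,"red",red[[0,-1]] if len(red) else None,"brass",br[[0,-1]] if len(br) else None,len(br))
m=imaging.regions_of("trigger","wrist")
for d in m[:2]:
    print(d["p"],d["point"],[(r,np.where(d["mask"][r])[0][[0,-1]].tolist()) for r in(200,250,300,340,370) if d["mask"][r].any()])
r=340;print(im[r,265:300].tolist())
E
python3 tr.py
```

```text
300 red [305 327] brass [270 282] 13
340 red [305 328] brass [269 281] 13
370 red [305 328] brass [268 281] 14
0.6 [279.0, 255.1] [(200, [274, 285]), (250, [271, 283]), (300, [269, 283]), (340, [268, 282]), (370, [267, 283])]
[[213, 187, 146], [213, 186, 146], [191, 165, 125], [141, 116, 79], [123, 98, 59], [127, 102, 61], [130, 104, 62], [130, 104, 62], [130, 104, 62], [130, 104, 61], [130, 104, 62], [128, 102, 61], [125, 100, 60], [117, 93, 57], [106, 84, 52], [106, 84, 52], [105, 82, 50], [122, 97, 63], [186, 159, 119], [206, 178, 139], [207, 180, 140], [206, 180, 139], [206, 179, 139], [203, 176, 136], [200, 174, 134], [200, 174, 134], [199, 172, 133], [185, 159, 121], [164, 138, 104], [161, 136, 103], [162, 137, 103], [163, 138, 104], [164, 138, 104], [164, 138, 105], [165, 140, 105]]
```

Emit:
{"op": "move_arm", "data": {
  "plan": [
    [[0,0,0,0],[0,0,0,0],[0,0,0,0],[0,0,0,0],[0,0,0,0],[0,0,0,0],[2.5,0,-1.5,0],[2.5,0,-1.5,0],[0,0,0,0],[0,0,0,0],[0,0,0,0]]
  ],
  "jaw": 0
}}

```text
time: 10.07
eef_pos: [0.6787, -0.0725, 0.2667]
tool_rot: [-0.001, 0.993, 0.115, -0.003]
contact_force: [-7.3, 1.3, 4.1]
finger_gap: 0.0096
grasp_force: 60.8
```

```bash
python3 st.py
```

```text
t 10.07 angle 30.34 r 0.1862 F [-7.3  1.3  4.1] gap 0.0096 60.77068706508726
```

Emit:
{"op": "move_arm", "data": {
  "plan": [
    [[0,0,0,0],[0,0,0,0],[0,0,0,0],[0,0,0,0],[0,0,0,0]]
  ],
  "jaw": 0.7
}}

```text
time: 10.48
eef_pos: [0.6814, -0.0741, 0.2672]
tool_rot: [0.0, 0.993, 0.114, 0.0]
contact_force: [0.6, -0.3, -0.1]
finger_gap: 0.0599
grasp_force: 0.0
```

```bash
python3 st.py; python3 tr.py|head -4
```

```text
t 10.48 angle 29.65 r 0.1855 F [ 0.6 -0.3 -0.1] gap 0.0599 0.0
300 red [305 326] brass [269 280] 12
340 red [304 327] brass [267 279] 13
370 red [304 327] brass [266 279] 14
0.64 [277.4, 259.2] [(200, [274, 283]), (250, [270, 281]), (300, [267, 280]), (340, [266, 280]), (370, [266, 281])]
```

Emit:
{"op": "move_arm", "data": {
  "plan": [
    [[0,0,0,0],[0,0,0,0],[0,0,0,0],[0,0,0,0],[0,0,0,0],[0,0,0,0],[2,0,-1.1,0],[2,0,-1.2,0],[0,0,0,0],[0,0,0,0],[0,0,0,0]]
  ],
  "jaw": 0
}}

```text
time: 11.5
eef_pos: [0.6829, -0.0715, 0.2692]
tool_rot: [-0.001, 0.993, 0.115, -0.002]
contact_force: [-7.2, 0.9, 5.1]
finger_gap: 0.0097
grasp_force: 60.5
```

```bash
python3 st.py
```

```text
t 11.5 angle 28.8 r 0.1863 F [-7.2  0.9  5.1] gap 0.0097 60.45863196719438
```

Emit:
{"op": "move_arm", "data": {
  "plan": [
    [[0,0,0,0],[0,0,0,0],[0,0,0,0],[0,0,0,0],[0,0,0,0]]
  ],
  "jaw": 0.7
}}

```text
time: 11.92
eef_pos: [0.6853, -0.0732, 0.2695]
tool_rot: [0.0, 0.993, 0.114, 0.0]
contact_force: [0.6, 1.2, 0.4]
finger_gap: 0.0597
grasp_force: 0.0
```

```bash
python3 st.py; python3 tr.py|head -4
```

```text
t 11.92 angle 28.25 r 0.1855 F [0.6 1.2 0.4] gap 0.0597 0.0
300 red [305 326] brass [267 279] 13
340 red [305 326] brass [265 278] 14
370 red [305 327] brass [264 277] 14
0.75 [9.5, 325.0] [(300, [0, 13]), (340, [0, 25])]
```

Emit:
{"op": "move_arm", "data": {
  "plan": [
    [[0,0,0,0],[0,0,0,0],[0,0,0,0],[0,0,0,0],[0,0,0,0],[0,0,0,0],[2,0,-1,0],[2,0,-1.1,0],[0,0,0,0],[0,0,0,0],[0,0,0,0]]
  ],
  "jaw": 0
}}

```text
time: 12.93
eef_pos: [0.6868, -0.0707, 0.2716]
tool_rot: [-0.001, 0.993, 0.115, -0.002]
contact_force: [-7.6, 0.8, 4.9]
finger_gap: 0.0094
grasp_force: 60.1
```

```bash
python3 st.py
```

```text
t 12.93 angle 27.36 r 0.1865 F [-7.6  0.8  4.9] gap 0.0094 60.13148307334632
```

Emit:
{"op": "move_arm", "data": {
  "plan": [
    [[0,0,0,0],[0,0,0,0],[0,0,0,0],[0,0,0,0],[0,0,0,0]]
  ],
  "jaw": 0.7
}}

```text
time: 13.35
eef_pos: [0.689, -0.072, 0.2714]
tool_rot: [0.0, 0.993, 0.114, 0.0]
contact_force: [0.4, -0.8, -0.0]
finger_gap: 0.0599
grasp_force: 0.0
```

```bash
python3 st.py; python3 tr.py|head -4
```

```text
t 13.35 angle 26.89 r 0.1854 F [ 0.4 -0.8 -0. ] gap 0.0599 0.0
300 red [306 326] brass [254 268] 15
340 red [306 327] brass [249 265] 17
370 red [306 327] brass [246 261] 16
0.77 [263.9, 265.4] [(200, [268, 306]), (250, [260, 275]), (300, [254, 269]), (340, [248, 265]), (370, [245, 263])]
```

Emit:
{"op": "move_arm", "data": {
  "plan": [
    [[0,0,0,0],[0,0,0,0],[0,-2,0,0],[0,0,-10,0],[0,0,-15,0],[0,0,-20,0],[0,0,-20,0],[0,0,-20,0],[0,0,-20,0],[-20,0,-10,0],[-30,0,0,0],[-30,0,0,0],[-30,0,0,0],[0,0,0,0],[0,0,0,0],[0,0,0,0],[0,0,0,0]]
  ],
  "jaw": 1
}}

```text
time: 14.87
eef_pos: [0.5822, -0.0941, 0.3868]
tool_rot: [-0.0, 0.993, 0.115, 0.0]
contact_force: [0.7, -0.3, 0.0]
finger_gap: 0.0851
grasp_force: 0.0
```

Run:
```python
from h import *
import cv2
imaging.capture("wrist");s=monitor.state();a=imaging.capture("wrist");b=imaging.capture("scene");
np.savez("w4.npz",eef_pos=s["eef_pos"],tool_rot=s["tool_rot"]);print(s["time"],s["eef_pos"],s["contact_force"])
v=np.load("v.npy")
for th in (23,27.4,31):
    L=np.deg2rad(th);P=ps(v,[lev(L,.223),lev(L,.098),lev(L,0)])
    print(th,projw(P,s).round(1).tolist(),proj(P,"scene").round(1).tolist())
cv2.imwrite("pics/w4.png",np.hstack([cv2.resize(a[:, 160:480],(400,600)),cv2.resize(b[200:320,310:390],(400,600),interpolation=3)])[:,:,::-1])
```

```text
14.9167 [ 0.58225462 -0.09407336  0.38647481] [-0.41319507  1.04522115 -0.25682438]
23 [[323.1, 73.3], [321.6, 41.9], [321.0, 30.1]] [[342.8, 239.3], [357.7, 288.5], [368.2, 323.0]]
27.4 [[323.0, 102.9], [321.6, 50.3], [321.0, 30.1]] [[337.3, 237.8], [355.4, 287.6], [368.2, 323.0]]
31 [[322.9, 125.3], [321.6, 57.0], [321.0, 30.1]] [[333.1, 237.0], [353.5, 287.0], [368.2, 323.0]]
```

View pics/w4.png

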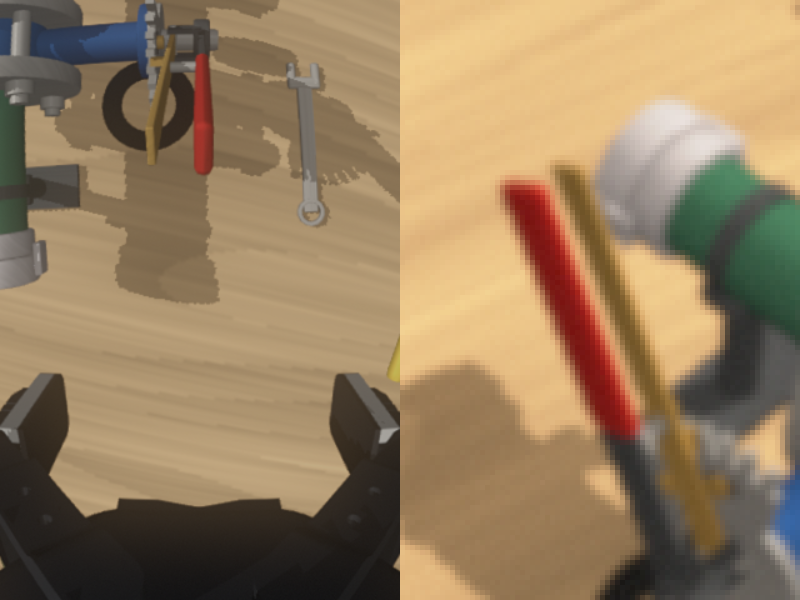

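```bash
python3 -c "
from workcell import robot
print(robot.close_job())"
```

```text
the job is handed in; nothing more can be done
None
```

The lever is in the 30 degree notch, which I felt at about 27–29 degrees. The trigger has sprung back with its tooth down, the gripper is clear, and I handed the job in at about 15 s; no verdict came back.

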